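# Find the concealed catch of the jewellery chest

### The arm

A 6-joint arm with a two-finger parallel gripper is mounted at the origin on a cart in front of the work surface, level with it; the furniture and walls round the work are solid. World frame = base frame: x ahead of the robot, y to its left, z up, the work surface at z = 0. Lengths are in m, angles in rad, forces in N, time in s.
With the tool pointing down it reaches from about 0.325 to 0.775 m from the base axis. Payload 5.5 kg.
Tool frame: the origin (TCP) lies at the very end of the fingers, on their centre line; the grasp point (between the pads) lies behind it (arm.hold_point_z is the z of the grasp point in the tool frame, in m); z points along the fingers, y is the line along which they close (so a half turn about z gives the same grasp; the last joint's range is limited). The gripper opens to 88 mm and grips with 3 to 60 N. Pads are 20 mm wide; open, the fingers measure 115 mm over their backs; the gripper's body (75 mm by 178 mm) begins 61 mm behind the grasp point.
Start: joints at [-1.338, 0.091, 1.231, -0, 1.82, -0.057], TCP at [0.171, -0.575, 0.186] pointing down, gripper open.
Joint ranges: [-2.87, 2.87], [-0.86, 2.18], [0.17, 2.46], [-1.51, 4.65], [0.06, 2.69], [-2.65, 2.65]. Speed limits (rad/s): [2.57, 2.57, 3.01, 3.14, 3.14, 3.14].

### API

Orientations are given as a unit quaternion [w, x, y, z].
In Python, from bench import arm gives the robot as it stands.
- The arm moves only by the shell command python3 -m jog [OPENING], which reads ROWS from standard input. ROWS is a JSON list of rows, 1 to 20 of them, each written [[dx, dy, dz], [rx, ry, rz]]: dx, dy, dz in m, then a rotation vector rx, ry, rz in rad; each row shifts and turns the commanded pose from where the row before left it, along the tool's axes as they then stand; what a row does not reach is not made up. A row lasts 1/12 s, in which the tool goes at most 0.0417 m and 0.125 rad, less where a joint would pass 70% of its speed; a pose out of reach is approached as far as the arm can. OPENING is the finger opening in m, set as the command begins (- or left out keeps the last). The fingers move at their own pace and stop on an object; the grip force is fixed at half the most. Time passes only in rows, so rows that do not move let the fingers close. It prints the time, the measured TCP pose, the force, the opening and the grip force at its end. Input that does not fit is refused with a message, and nothing moves.
- arm.observe(): the state, without advancing time (a new reading comes with each control period).
- arm.read_camera(name): name is "scene" or "top"; returns the picture (400x640x3 uint8, blue, green, red); there is no depth.
- arm.camera_model(name): a dict with "vfov" (degrees; the focal length in pixels is half the picture's height over the tangent of half this angle, whatever the lens; pixels are square), "cx", "cy" (the principal point, pixels), "extrinsics" (4x4, takes a point from world to camera coordinates). Camera axes: x right, y up, looking along -z (the intrinsics and any distortion apply to the point x, -y, -z); pixel columns grow to the right and rows downward; lengths in m; the calibration is good to about 2 mm. A picture is of the moment at which its call begins. camera_model takes no time and is no camera call.
- arm.finish_job(): hands the job in; it is judged then, once.
The state is a dict: "time_s": time; "joint_pos": joint angles; "qvel": joint speeds; "tau": joint torques, N m; "tcp_pos": TCP position; "ee_rot": TCP orientation; "wrist_force": force on the tool from outside, world axes, zero at the start; "moment": the same for the moment, N m; "grip_width": finger opening in m; "grip_force": force on a finger pad.
Only numpy, scipy, OpenCV 4.12 (cv2) and the standard library are available. Lean on these libraries where they do the work, as an engineer would, in place of code of your own. Each camera call takes 0.05 s, during which the arm holds its last target. There are 200 camera calls.

### The job

One of the four inlaid square tiles in the flat top of the wooden chest is a concealed push-button, and nothing shows which: feel across them with closed fingertips, pressing no harder than a hand would, until you find the one that gives, and press it in so that the hidden drawer springs out. Then put a fingertip into the drawer behind its front and draw it out to its stop, and leave it open with the tile up again. Grasp and lift nothing, and leave the tin, the wax and the spool where they stand.

Things in the scene. Friction and masses are not known exactly. Their poses are not given: they have to be found in the camera images.
- chest: low dark wooden chest fixed to the bench, 150 (x) x 244 (y) x 60 mm high; origin: centre of its underside, -x its front (towards the robot), +y its left. In its flat top a row of four alike 40 mm square tiles along y, 56 mm apart, each in a 42 mm pocket, upper face 1.5 mm below the panel. Three are rigid; one, different each time, is the catch. Closed fingertips fit the pocket
- tile_a (a point): middle of the upper face of the leftmost (chest +y) tile of the row, at rest; x, y, z as the chest
- tile_b (a point): middle of the upper face of the second from left tile of the row, at rest; x, y, z as the chest
- tile_c (a point): middle of the upper face of the third from left tile of the row, at rest; x, y, z as the chest
- tile_d (a point): middle of the upper face of the rightmost (chest -y) tile of the row, at rest; x, y, z as the chest
- catch (a joint): how far the one live tile is pressed in, m: 0 at rest, 0.006 fully in; light spring, about 1 N to start and 4 N fully in. The drawer is freed at about 0.004. The tile comes back up when let go
- drawer (a joint): how far the drawer is out to the chest's front (-x), m: 0 shut, flush, nothing to pull on; pressing the catch makes a spring throw it out to about 0.058; 0.100 is its firm end stop. It slides stiffly (about 2 N) and stays where it is left
- drawer_front (a point): middle of the inner upper edge of the drawer's front board; moves with it; x, y, z as the chest. The board is 226 mm wide, 8 mm thick (to -x of this point), its top 47 mm above the bench; behind it (+x) the drawer is open from above up to the chest's front, floor 12 mm above the bench. Fixed ring rolls, 14 mm high, lie in it from 55 mm behind the board
- tin: loose round grey metal tin, 35 mm wide, 21 mm high, standing left of the chest; origin at its underside; not to be moved
- wax: loose round puck of beeswax, 45 mm wide, 20 mm high, left of the chest; origin at its underside; not to be moved
- spool: loose spool of solder wire, 36 mm wide, 20 mm high, right of the chest; origin at its underside; not to be moved

How it is judged:
By the outcome, as a careful person would: the job done as asked, in the order asked, and still so for the second after the job is handed in, with the robot touching nothing.
It also fails if it takes over 61 s, if anything falls off the work surface, if the arm or the gripper's body presses on something with over 40 N, if the wrist force passes 120 N, or if a joint passes its speed limit or range.

## Working session

There is one attempt and no reset: what is moved stays moved. The work goes in short steps, Python scripts to look and compute and a shell command to move; the robot and the scene stay as the last step left them, time stands still between calls to the robot, and variables do not carry over. Pictures are saved under pics/ and viewed, at most 10 in all, crops included, and the job is handed in when it is done.

```bash
mkdir -p pics; ls
python3 - <<'E'
from bench import arm
import cv2,numpy as np
for n in("scene","top"):
    cv2.imwrite(f"pics/{n}0.png",arm.read_camera(n)); m=arm.camera_model(n); print(n,{k:(np.round(v,4).tolist() if k=="extrinsics" else v) for k,v in m.items()})
s=arm.observe(); print(s["time_s"],s["tcp_pos"],s["ee_rot"],s["wrist_force"],s["grip_width"],arm.hold_point_z)
E
```

```text
pics
scene {'vfov': 55.06024297004161, 'cx': 315.7380916336902, 'cy': 198.26075343213955, 'extrinsics': [[-0.6964, -0.7175, -0.0166, 0.422], [0.5656, -0.5628, 0.6028, -0.3729], [-0.4418, 0.4104, 0.7977, -0.6408], [0.0, 0.0, 0.0, 1.0]]}
top {'vfov': 43.823104139593866, 'cx': 320.3896748259944, 'cy': 201.55519409768746, 'extrinsics': [[-0.0238, -0.9997, 0.0044, -0.0023], [0.9957, -0.0233, 0.0902, -0.6085], [-0.0901, 0.0066, 0.9959, -0.9114], [0.0, 0.0, 0.0, 1.0]]}
0.1 [ 0.17136829 -0.57469009  0.18536089] [-8.24851827e-04  9.89521885e-01  1.44380588e-01 -6.56856193e-05] [ 0.04403551  0.27643409 -0.17482682] 0.08798793644843111 -0.0187
```

View pics/scene0.png

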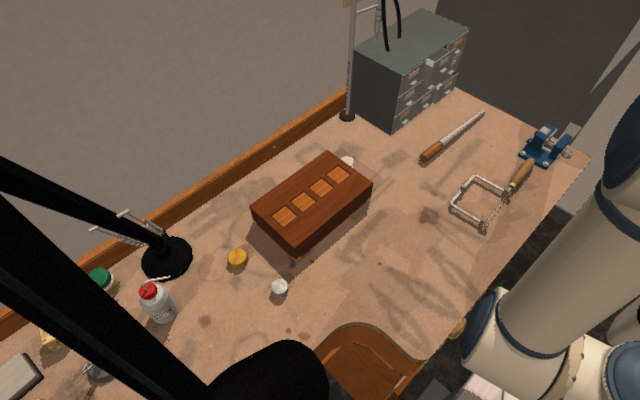

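View pics/top0.png

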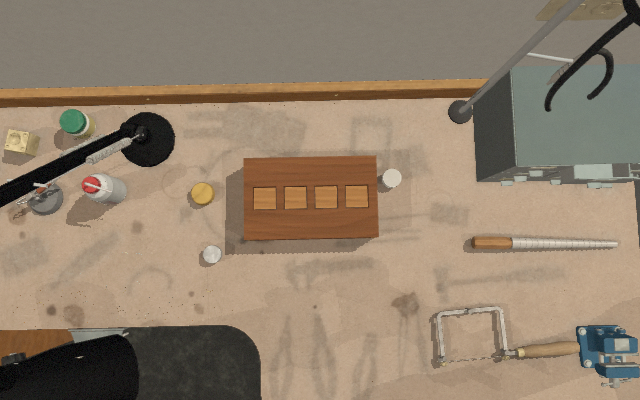

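The top view shows the chest at about columns 244–378 and rows 156–240, with tiles near (265,198), (295,197), (326,197) and (357,196). The scene view shows the same tiles near (284,217) to (339,175). Next I'll mask the tiles in both views and triangulate.

```bash
cat > h.py <<'E'
import cv2,numpy as np
from bench import arm
def ray(n,p):
    m=arm.camera_model(n);E=np.array(m["extrinsics"]);f=200/np.tan(np.radians(m["vfov"])/2)
    d=np.array([(p[0]-m["cx"])/f,-(p[1]-m["cy"])/f,-1]);R=E[:3,:3]
    d=R.T@d;return -R.T@E[:3,3],d/np.linalg.norm(d)
def plane(n,p,z):
    o,d=ray(n,p);return o+d*(z-o[2])/d[2]
def tri(p,q):
    a,u=ray("top",p);b,v=ray("scene",q)
    s=np.linalg.lstsq(np.c_[u,-v],b-a,rcond=None)[0];P,Q=a+s[0]*u,b+s[1]*v
    return (P+Q)/2,np.linalg.norm(P-Q)
def tiles(img,roi):
    x0,y0,x1,y1=roi;h=cv2.cvtColor(img[y0:y1,x0:x1],cv2.COLOR_BGR2HSV)
    m=cv2.inRange(h,(8,90,135),(22,255,255))
    m=cv2.morphologyEx(m,cv2.MORPH_OPEN,np.ones((3,3),np.uint8))
    c=[k for k in cv2.findContours(m,0,2)[0] if cv2.contourArea(k)>80]
    return sorted([(np.array(cv2.minAreaRect(k)[0])+[x0,y0],cv2.contourArea(k)) for k in c],key=lambda t:t[0][0])
E
python3 - <<'E'
from h import *
t=tiles(cv2.imread("pics/top0.png"),(246,165,376,235));s=tiles(cv2.imread("pics/scene0.png"),(255,160,365,232))
print([(k[0].round(1),k[1]) for k in t]);print([(k[0].round(1),k[1]) for k in s])
if len(t)==len(s)==4:
  for a,b in zip(t,s): print(tri(a[0],b[0]),plane("top",a[0],.0585).round(4),plane("scene",b[0],.0585).round(4))
# scene-view corners of chest top & loose objects (by eye), height checks
for n,p,z in [("top",(244,157),.06),("top",(376,156),.06),("top",(378,239),.06),("top",(244.5,240),.06),("top",(212,254),.02),("top",(202,193),.02),("top",(392,178),.02),("scene",(279,287),.02),("scene",(237,258),.02)]: print(n,p,plane(n,p,z).round(4))
E
```

```text
[(array([264.5, 198. ]), 420.0), (array([282. , 172.5]), 699.5), (array([287.6, 184.7]), 117.0), (array([293.3, 226.6]), 594.5), (array([295.5, 197.5]), 417.0), (array([321.5, 210.8]), 171.0), (array([325.5, 196.5]), 428.5), (array([346.7, 181.8]), 153.5), (array([356.5, 196. ]), 413.5), (array([358.9, 211.8]), 264.0)]
[(array([275.9, 170.2]), 1053.0), (array([284. , 215.9]), 234.5), (array([303. , 201.5]), 214.5), (array([321. , 187.5]), 199.0), (array([337.8, 174.2]), 184.5), (array([356.5, 224.5]), 101.0), (array([359. , 167.5]), 121.5)]
top (244, 157) [0.6907 0.1218 0.06  ]
top (376, 156) [ 0.687  -0.1207  0.06  ]
top (378, 239) [ 0.5348 -0.1191  0.06  ]
top (244.5, 240) [0.5387 0.1224 0.06  ]
top (212, 254) [0.5146 0.1897 0.02  ]
top (202, 193) [0.6306 0.2083 0.02  ]
top (392, 178) [ 0.651  -0.1547  0.02  ]
scene (279, 287) [0.5135 0.1925 0.02  ]
scene (237, 258) [0.6259 0.213  0.02  ]
```

Run:
```python
from h import *
T=[(264.5,198),(295.5,197.5),(325.5,196.5),(356.5,196)];S=[(284,215.9),(303,201.5),(321,187.5),(337.8,174.2)]
P=[]
for a,b in zip(T,S):
    p,g=tri(a,b);P.append(plane("top",a,.0585));print(p.round(4),round(g,4),P[-1].round(4),plane("scene",b,.0585).round(4))
P=np.array(P);d=(P[0]-P[3]);print("yaw",np.arctan2(-d[0],d[1]),"pitch",np.linalg.norm(d[:2])/3)
from scipy.spatial.transform import Rotation as R
q=arm.observe()["ee_rot"];print(R.from_quat(np.r_[q[1:],q[0]]).as_matrix().round(3))
```

```text
[0.6146 0.0856 0.0585] 0.0006 [0.6144 0.0854 0.0585] [0.6148 0.0858 0.0585]
[0.6145 0.0292 0.0573] 0.0011 [0.614  0.0288 0.0585] [0.6142 0.0302 0.0585]
[ 0.6144 -0.0261  0.0585] 0.0002 [ 0.6145 -0.026   0.0585] [ 0.6143 -0.0262  0.0585]
[ 0.6145 -0.0824  0.0586] 0.001 [ 0.6141 -0.0827  0.0585] [ 0.615  -0.0821  0.0585]
yaw -0.001555138259066533 pitch 0.05603341137336445
[[ 0.958  0.286 -0.   ]
 [ 0.286 -0.958  0.002]
 [ 0.    -0.002 -1.   ]]
```

The tiles triangulate to x ≈ 0.6145, y = 0.0856 / 0.029 / −0.026 / −0.0825 and z ≈ 0.0585. Pitch is 56 mm, which matches the text. I'll go above tile d with the fingers closed.

```bash
echo '[[[0.03,-0.018,0],[0,0,0]],[[0.03,-0.018,0],[0,0,0]],[[0.03,-0.018,0],[0,0,0]],[[0.03,-0.018,0],[0,0,0]],[[0.03,-0.018,0],[0,0,0]],[[0.03,-0.018,0],[0,0,0]],[[0.03,-0.018,0],[0,0,0]],[[0.03,-0.018,0],[0,0,0]],[[0.03,-0.018,0],[0,0,0]],[[0.03,-0.018,0],[0,0,0]],[[0.03,-0.018,0],[0,0,0]],[[0.03,-0.018,0],[0,0,0]],[[0.03,-0.018,0],[0,0,0]],[[0.03,-0.018,0],[0,0,0]],[[0.03,-0.018,0],[0,0,0]],[[0.03,-0.018,0],[0,0,0]],[[0.03,-0.018,0],[0,0,0]],[[0.03,-0.018,0],[0,0,0]],[[0.025,-0.02,0],[0,0,0]]]' | python3 -m jog 0
echo '[[[0,0,0],[0,0,0.097]],[[0,0,0],[0,0,0.097]],[[0,0,0],[0,0,0.097]],[[0,0,0],[0,0,0]],[[0,0,0],[0,0,0]]]' | python3 -m jog
```

```text
time_s: 1.68
tcp_pos: [0.6156, -0.0823, 0.1853]
ee_rot: [-0.0, 0.99, 0.144, -0.001]
wrist_force: [0.7, 0.8, 0.6]
grip_width: 0.0008
grip_force: 0.0
time_s: 2.1
tcp_pos: [0.6144, -0.0838, 0.1858]
ee_rot: [-0.0, 1.0, 0.001, -0.0]
wrist_force: [0.4, -0.3, -0.1]
grip_width: 0.0002
grip_force: 0.0
```

```bash
echo '[[[0,-0.0013,0.03],[0,0,0]],[[0,0,0.03],[0,0,0]],[[0,0,0.03],[0,0,0]],[[0,0,0.024],[0,0,0]],[[0,0,0.009],[0,0,0]],[[0,0,0],[0,0,0]]]' | python3 -m jog
for i in 1 2 3; do echo '[[[0,0,0.001],[0,0,0]],[[0,0,0],[0,0,0]]]' | python3 -m jog | egrep 'tcp|force'; done
```

```text
time_s: 2.6
tcp_pos: [0.6126, -0.0824, 0.06]
ee_rot: [-0.001, 1.0, 0.0, -0.003]
wrist_force: [-0.0, -0.1, -0.4]
grip_width: 0.0003
grip_force: 0.0
tcp_pos: [0.6157, -0.0829, 0.0647]
wrist_force: [0.1, -0.5, 0.4]
grip_force: 0.0
tcp_pos: [0.6156, -0.0828, 0.0632]
wrist_force: [-0.1, -0.1, 0.1]
grip_force: 0.0
tcp_pos: [0.6149, -0.0826, 0.0609]
wrist_force: [0.6, -0.2, 0.3]
grip_force: 0.0
```

```bash
for i in 1 2; do echo '[[[0,0,0.001],[0,0,0]],[[0,0,0],[0,0,0]],[[0,0,0],[0,0,0]]]' | python3 -m jog | egrep 'tcp|wrist'; done
```

```text
tcp_pos: [0.6145, -0.0826, 0.0592]
wrist_force: [0.6, 0.5, 0.3]
tcp_pos: [0.6145, -0.0825, 0.0582]
wrist_force: [-0.3, 0.2, -0.7]
```

```bash
for i in 1 2; do echo '[[[0,0,0.001],[0,0,0]],[[0,0,0],[0,0,0]],[[0,0,0],[0,0,0]]]' | python3 -m jog | egrep 'tcp|wrist'; done
```

```text
tcp_pos: [0.6145, -0.0826, 0.0572]
wrist_force: [-0.7, 0.0, 0.1]
tcp_pos: [0.6145, -0.0826, 0.0562]
wrist_force: [0.4, -0.2, 0.4]
```

```bash
for i in 1 2; do echo '[[[0,0,0.001],[0,0,0]],[[0,0,0],[0,0,0]],[[0,0,0],[0,0,0]]]' | python3 -m jog | egrep 'tcp|wrist'; done
python3 - <<'E'
from h import *
for n in("scene","top"): cv2.imwrite(f"pics/{n}1.png",arm.read_camera(n))
a=cv2.imread("pics/scene1.png")[130:280,220:420];b=cv2.imread("pics/top1.png")[130:280,220:420]
cv2.imwrite("pics/c1.png",cv2.resize(np.hstack([a,b]),None,fx=2,fy=2))
E
```

```text
tcp_pos: [0.6146, -0.0826, 0.0552]
wrist_force: [0.2, -1.1, -0.9]
tcp_pos: [0.6145, -0.0826, 0.0542]
wrist_force: [-0.0, -0.8, -0.4]
```

View pics/c1.png

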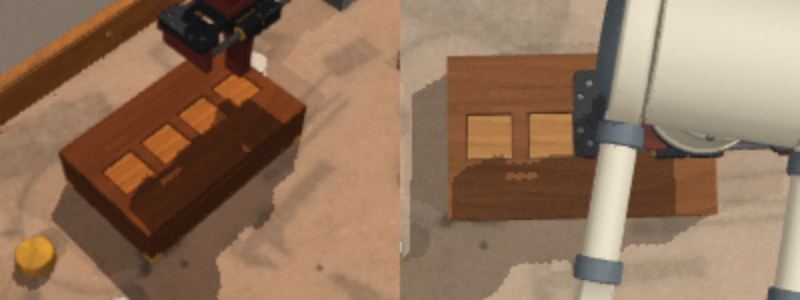

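The crop shows the fingertip at about scene (339,167), which is above the tile rather than on it. There's no contact yet, so I'll zoom in to see how large the offset is.

Run:
```python
from h import *
a=cv2.imread("pics/scene1.png")[130:200,290:380]
cv2.imwrite("pics/c2.png",cv2.resize(a,None,fx=8,fy=8,interpolation=cv2.INTER_CUBIC))
m=arm.camera_model("scene");E=np.array(m["extrinsics"]);f=200/np.tan(np.radians(m["vfov"])/2)
for z in(.054,.0585,.07,.08):
    c=(E@np.r_[.6145,-.0826,z,1])[:3];u=np.array([m["cx"]-f*c[0]/c[2],m["cy"]+f*c[1]/c[2]]);print(z,u.round(1),(u-[290,130])*8)
```

```text
0.054 [338.  175.4] [384.25395657 363.52932989]
0.0585 [338.1 174.2] [384.71145879 353.54443702]
0.07 [338.2 171. ] [385.89739205 327.66168476]
0.08 [338.4 168.1] [386.94868351 304.71746256]
```

View pics/c2.png

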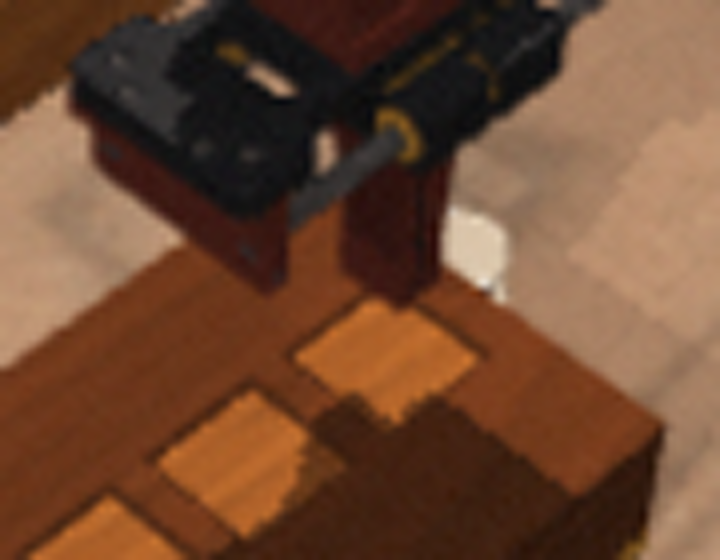

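Run:
```python
from h import *
for z in(.13,.15,.17):
  for p in((306.5,166),(306.5,208)): print(z,plane("top",p,z).round(4))
for z in(.0585,.075,.095): print(z,[plane("scene",(290+u/8,130+v/8),z).round(4) for u,v in((400,305),(345,258),(440,270))])
s=arm.observe();print(s["tcp_pos"],s["joint_pos"],s["wrist_force"],s["grip_width"])
```

```text
0.13 [0.6599 0.0061 0.13  ]
0.13 [0.5887 0.0076 0.13  ]
0.15 [0.6567 0.0057 0.15  ]
0.15 [0.5871 0.0071 0.15  ]
0.17 [0.6534 0.0053 0.17  ]
0.17 [0.5856 0.0067 0.17  ]
0.0585 [array([ 0.6244, -0.0995,  0.0585]), array([ 0.6491, -0.1014,  0.0585]), array([ 0.6256, -0.118 ,  0.0585])]
0.075 [array([ 0.6147, -0.0885,  0.075 ]), array([ 0.6388, -0.0904,  0.075 ]), array([ 0.6159, -0.1066,  0.075 ])]
0.095 [array([ 0.6029, -0.0752,  0.095 ]), array([ 0.6263, -0.077 ,  0.095 ]), array([ 0.6041, -0.0928,  0.095 ])]
[ 0.61458969 -0.08258779  0.05430451] [-1.88437862e-01  1.58455297e-01  1.39139927e+00  5.11154303e-06
  1.59178825e+00  1.38358535e+00] [-0.63064968 -0.59701358  0.55278754] 0.0003191124217787057
```

If the tip is at z ≈ 0.095, its corners land exactly around the tile d axis (0.615, −0.085). So the fingertips really are about 40 mm above the reported TCP. I'll go down in guarded steps and look again.

```bash
for i in 1 2 3 4 5; do echo '[[[0,0,0.001],[0,0,0]],[[0,0,0.001],[0,0,0]],[[0,0,0],[0,0,0]]]' | python3 -m jog | egrep 'time|tcp|wrist'; done
python3 - <<'E'
from h import *
i=arm.read_camera("scene");cv2.imwrite("pics/s3.png",i)
cv2.imwrite("pics/c3.png",cv2.resize(i[130:200,290:380],None,fx=8,fy=8,interpolation=cv2.INTER_CUBIC))
s=arm.observe();print(s["tcp_pos"],s["joint_pos"],s["wrist_force"],s["moment"],s["tau"])
E
```

```text
time_s: 4.95
tcp_pos: [0.6145, -0.0826, 0.052]
wrist_force: [-0.3, -0.2, -0.7]
time_s: 5.2
tcp_pos: [0.6145, -0.0826, 0.05]
wrist_force: [-0.5, 0.8, 0.2]
time_s: 5.45
tcp_pos: [0.6145, -0.0826, 0.048]
wrist_force: [-0.3, -0.4, -0.5]
time_s: 5.7
tcp_pos: [0.6145, -0.0826, 0.046]
wrist_force: [0.4, -0.8, -0.5]
time_s: 5.95
tcp_pos: [0.6145, -0.0826, 0.044]
wrist_force: [-0.5, -0.4, -0.8]
[ 0.61449909 -0.08258242  0.04414283] [-1.88437672e-01  1.62804172e-01  1.40474537e+00 -2.55422186e-05
  1.57433845e+00  1.38354435e+00] [ 0.30586292 -0.07196748  0.7240599 ] [0.00090405 0.01805186 0.02299013] [ 1.11010572e-04 -4.73473763e+01 -4.02736259e+01  2.82200082e-02
 -8.15279642e-02  2.25425157e-05]
```

View pics/c3.png

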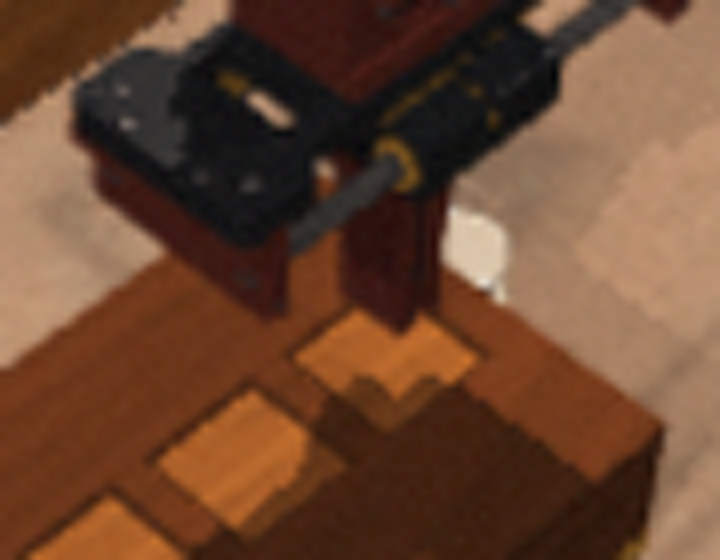

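The near corner of the fingertip has moved down to (402,330). The tile is still clear, with roughly 25 mm to go. Before continuing I'll check how high the gripper body is.

Run:
```python
from h import *
for z in(.06,.08,.1,.12,.14): print(z,plane("scene",(290+280/8,130+318/8),z).round(4),plane("scene",(290+402/8,130+330/8),z).round(4),plane("scene",(290+95/8,130+165/8),z).round(4))
```

```text
0.06 [ 0.645  -0.0697  0.06  ] [ 0.6164 -0.0918  0.06  ] [ 0.7296 -0.0737  0.06  ]
0.08 [ 0.6326 -0.0573  0.08  ] [ 0.6048 -0.0787  0.08  ] [ 0.7147 -0.0611  0.08  ]
0.1 [ 0.6202 -0.0448  0.1   ] [ 0.5932 -0.0656  0.1   ] [ 0.6998 -0.0485  0.1   ]
0.12 [ 0.6078 -0.0323  0.12  ] [ 0.5817 -0.0525  0.12  ] [ 0.6849 -0.0359  0.12  ]
0.14 [ 0.5954 -0.0199  0.14  ] [ 0.5701 -0.0394  0.14  ] [ 0.6701 -0.0234  0.14  ]
```

The body is well clear, and the tip is at about 0.083 when the report says 0.044. That puts contact near a reported z of about 0.02.

```bash
echo '[[[0,0,0.004],[0,0,0]],[[0,0,0.004],[0,0,0]],[[0,0,0.004],[0,0,0]],[[0,0,0.002],[0,0,0]],[[0,0,0],[0,0,0]],[[0,0,0],[0,0,0]]]' | python3 -m jog| egrep 'time|tcp|wrist'
for i in 1 2 3 4 5 6; do echo '[[[0,0,0.001],[0,0,0]],[[0,0,0],[0,0,0]]]' | python3 -m jog | egrep 'tcp|wrist'; done
```

```text
time_s: 6.5
tcp_pos: [0.6144, -0.0825, 0.03]
wrist_force: [0.1, 0.5, -0.0]
tcp_pos: [0.6147, -0.0826, 0.0294]
wrist_force: [0.4, 1.0, -0.8]
tcp_pos: [0.6146, -0.0826, 0.0283]
wrist_force: [0.1, 0.2, 0.3]
tcp_pos: [0.6145, -0.0826, 0.0272]
wrist_force: [0.5, -0.2, 0.9]
tcp_pos: [0.6145, -0.0826, 0.0261]
wrist_force: [-0.1, -0.1, -0.0]
tcp_pos: [0.6145, -0.0826, 0.0251]
wrist_force: [0.2, 0.3, -0.2]
tcp_pos: [0.6145, -0.0826, 0.0241]
wrist_force: [-0.2, -0.4, -0.3]
```

```bash
for i in 1 2 3; do echo '[[[0,0,0.001],[0,0,0]],[[0,0,0],[0,0,0]]]' | python3 -m jog | egrep 'tcp|wrist'; done
```

```text
tcp_pos: [0.6145, -0.0826, 0.0231]
wrist_force: [-0.4, -0.6, -0.5]
tcp_pos: [0.6147, -0.0826, 0.0226]
wrist_force: [-0.4, -0.4, 2.5]
tcp_pos: [0.6148, -0.0826, 0.0225]
wrist_force: [-2.6, 0.6, 5.1]
```

```bash
for i in 1 2; do echo '[[[0,0,0.001],[0,0,0]],[[0,0,0],[0,0,0]]]' | python3 -m jog | egrep 'tcp|wrist'; done
```

```text
tcp_pos: [0.6148, -0.0826, 0.0226]
wrist_force: [-5.9, 1.3, 10.2]
tcp_pos: [0.6149, -0.0826, 0.0225]
wrist_force: [-6.4, 0.4, 14.0]
```

Tile d is rigid: contact at reported z 0.0225, and it held at 14 N. Next, tile c.

```bash
echo '[[[0,0,-0.012],[0,0,0]],[[0,0,-0.008],[0,0,0]],[[0,-0.02,0],[0,0,0]],[[0,-0.026,0],[0,0,0]],[[0,-0.01,0],[0,0,0]],[[0,0,0],[0,0,0]],[[0,0,0.008],[0,0,0]],[[0,0,0.005],[0,0,0]],[[0,0,0],[0,0,0]],[[0,0,0],[0,0,0]]]' | python3 -m jog| egrep 'time|tcp|wrist'
for i in 1 2 3 4 5; do echo '[[[0,0,0.001],[0,0,0]],[[0,0,0],[0,0,0]]]' | python3 -m jog | egrep 'tcp|wrist'; done
```

```text
time_s: 9.17
tcp_pos: [0.614, -0.0275, 0.0251]
wrist_force: [0.5, -0.3, 1.1]
tcp_pos: [0.6147, -0.0271, 0.0253]
wrist_force: [0.4, 0.2, -0.7]
tcp_pos: [0.6147, -0.0268, 0.0243]
wrist_force: [0.2, 0.1, 0.3]
tcp_pos: [0.6146, -0.0266, 0.0232]
wrist_force: [-0.2, -0.0, 0.8]
tcp_pos: [0.6148, -0.0266, 0.0226]
wrist_force: [0.2, 0.2, 1.5]
tcp_pos: [0.6149, -0.0266, 0.0226]
wrist_force: [-2.9, 0.1, 4.7]
```

```bash
for i in 1 2; do echo '[[[0,0,0.001],[0,0,0]],[[0,0,0],[0,0,0]]]' | python3 -m jog | egrep 'tcp|wrist'; done
echo '[[[0,0,-0.012],[0,0,0]],[[0,0,-0.008],[0,0,0]],[[0,-0.02,0],[0,0,0]],[[0,-0.026,0],[0,0,0]],[[0,-0.01,0],[0,0,0]],[[0,0,0],[0,0,0]],[[0,0,0.008],[0,0,0]],[[0,0,0.005],[0,0,0]],[[0,0,0],[0,0,0]],[[0,0,0],[0,0,0]]]' | python3 -m jog| egrep 'time|tcp|wrist'
for i in 1 2 3 4 5; do echo '[[[0,0,0.001],[0,0,0]],[[0,0,0],[0,0,0]]]' | python3 -m jog | egrep 'tcp|wrist'; done
```

```text
tcp_pos: [0.6149, -0.0266, 0.0225]
wrist_force: [-4.2, 0.3, 9.5]
tcp_pos: [0.6149, -0.0266, 0.0225]
wrist_force: [-7.4, -0.4, 14.1]
time_s: 11.17
tcp_pos: [0.6141, 0.0284, 0.0251]
wrist_force: [0.5, -1.2, 0.3]
tcp_pos: [0.6148, 0.0289, 0.0253]
wrist_force: [-0.1, -0.4, 0.1]
tcp_pos: [0.6148, 0.0292, 0.0243]
wrist_force: [-0.3, -0.0, 0.3]
tcp_pos: [0.6147, 0.0294, 0.0233]
wrist_force: [0.5, -0.0, 0.4]
tcp_pos: [0.6149, 0.0295, 0.0226]
wrist_force: [0.4, -0.5, 1.8]
tcp_pos: [0.6149, 0.0295, 0.0226]
wrist_force: [-1.3, 0.1, 5.4]
```

```bash
for i in 1 2; do echo '[[[0,0,0.001],[0,0,0]],[[0,0,0],[0,0,0]]]' | python3 -m jog | egrep 'tcp|wrist'; done
echo '[[[0,0,-0.012],[0,0,0]],[[0,0,-0.008],[0,0,0]],[[0,-0.02,0],[0,0,0]],[[0,-0.026,0],[0,0,0]],[[0,-0.01,0],[0,0,0]],[[0,0,0],[0,0,0]],[[0,0,0.008],[0,0,0]],[[0,0,0.005],[0,0,0]],[[0,0,0],[0,0,0]],[[0,0,0],[0,0,0]]]' | python3 -m jog| egrep 'time|tcp|wrist'
for i in 1 2 3 4 5 6; do echo '[[[0,0,0.001],[0,0,0]],[[0,0,0],[0,0,0]]]' | python3 -m jog | egrep 'tcp|wrist'; done
```

```text
tcp_pos: [0.615, 0.0294, 0.0226]
wrist_force: [-5.9, -0.4, 9.5]
tcp_pos: [0.615, 0.0295, 0.0225]
wrist_force: [-6.9, -0.3, 13.7]
time_s: 13.17
tcp_pos: [0.6142, 0.0844, 0.0251]
wrist_force: [-0.4, 0.0, 0.2]
tcp_pos: [0.6149, 0.0848, 0.0253]
wrist_force: [-0.2, 0.4, -0.3]
tcp_pos: [0.6149, 0.0852, 0.0244]
wrist_force: [-0.3, -0.5, -0.3]
tcp_pos: [0.6147, 0.0854, 0.0232]
wrist_force: [-1.0, 1.1, -0.0]
tcp_pos: [0.6149, 0.0854, 0.0225]
wrist_force: [-1.0, 0.3, 0.4]
tcp_pos: [0.615, 0.0855, 0.0217]
wrist_force: [-1.5, -0.6, 2.7]
tcp_pos: [0.6149, 0.0855, 0.0205]
wrist_force: [-0.9, -0.4, 3.5]
```

Tile a gives. Pressing it in.

```bash
for i in 1 2 3 4; do echo '[[[0,0,0.001],[0,0,0]],[[0,0,0],[0,0,0]]]' | python3 -m jog | egrep 'tcp|wrist'; done
echo '[[[0,0,0],[0,0,0]],[[0,0,0],[0,0,0]],[[0,0,0],[0,0,0]]]' | python3 -m jog| egrep 'time|tcp|wrist'
```

```text
tcp_pos: [0.615, 0.0855, 0.0194]
wrist_force: [-0.1, 0.4, 2.7]
tcp_pos: [0.6149, 0.0855, 0.0182]
wrist_force: [0.9, 0.6, 3.1]
tcp_pos: [0.6149, 0.0854, 0.0172]
wrist_force: [-0.4, -0.8, 2.4]
tcp_pos: [0.615, 0.0854, 0.0166]
wrist_force: [0.5, 0.2, 2.8]
time_s: 15.08
tcp_pos: [0.615, 0.0855, 0.0166]
wrist_force: [-0.9, 0.3, 5.1]
```

Fully in. I'll lift clear, move out in front of the chest and look.

```bash
echo '[[[0,0,-0.02],[0,0,0]],[[0,0,-0.03],[0,0,0]],[[0,0,-0.035],[0,0,0]],[[0,0.02,0],[0,0,0]],[[-0.02,0.03,0],[0,0,0]],[[-0.03,0.03,0],[0,0,0]],[[-0.03,0.004,0],[0,0,0]],[[-0.02,0,0],[0,0,0]],[[0,0,0],[0,0,0]],[[0,0,0],[0,0,0]]]' | python3 -m jog| egrep 'time|tcp|wrist'
python3 - <<'E'
from h import *
S=arm.read_camera("scene");T=arm.read_camera("top");cv2.imwrite("pics/s4.png",S);cv2.imwrite("pics/t4.png",T)
cv2.imwrite("pics/c4.png",np.hstack([cv2.resize(k,None,fx=3,fy=3,interpolation=cv2.INTER_CUBIC) for k in(S[150:290,230:360],T[145:285,230:360])]))
E
```

```text
time_s: 15.92
tcp_pos: [0.5148, 0.0019, 0.1009]
wrist_force: [0.2, 0.0, 0.3]
```

View pics/c4.png

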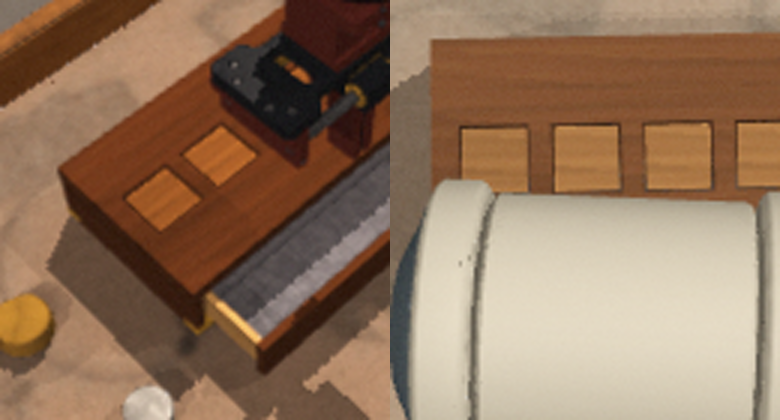

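The drawer has sprung out. The board's left end is at crop (260,348), and the chest's front-left top corner is at (193,322). I'll measure both.

Run:
```python
from h import *
for (u,v),z in [((193,322),.06),((257,348),.047),((272,340),.047),((390,262),.047),((390,245),.047),((390,137),.06)]: print((u,v),plane("scene",(230+u/3,150+v/3),z).round(4))
```

```text
(193, 322) [0.5238 0.1381 0.06  ]
(257, 348) [0.485  0.1166 0.047 ]
(272, 340) [0.4822 0.1053 0.047 ]
(390, 262) [0.4673 0.0036 0.047 ]
(390, 245) [ 0.4767 -0.0068  0.047 ]
(390, 137) [ 0.5352 -0.0707  0.06  ]
```

Board inner edge is at about 0.485–0.488 and the chest front at about 0.538. I'll go down between them at x ≈ 0.513.

```bash
echo '[[[-0.002,0,0.02],[0,0,0]],[[0,0,0.02],[0,0,0]],[[0,0,0.012],[0,0,0]],[[0,0,0.008],[0,0,0]],[[0,0,0],[0,0,0]]]' | python3 -m jog| egrep 'time|tcp|wrist'
echo '[[[0,0,0.006],[0,0,0]],[[0,0,0.006],[0,0,0]],[[0,0,0.003],[0,0,0]],[[0,0,0],[0,0,0]]]' | python3 -m jog| egrep 'time|tcp|wrist'
python3 - <<'E'
from h import *
S=arm.read_camera("scene");cv2.imwrite("pics/s5.png",S)
cv2.imwrite("pics/c5.png",cv2.resize(S[150:280,270:410],None,fx=4,fy=4,interpolation=cv2.INTER_CUBIC))
E
```

```text
time_s: 16.43
tcp_pos: [0.5123, 0.0024, 0.0388]
wrist_force: [-0.6, -0.1, -0.4]
time_s: 16.77
tcp_pos: [0.5131, 0.0021, 0.0259]
wrist_force: [-0.6, -0.3, 0.5]
```

View pics/c5.png

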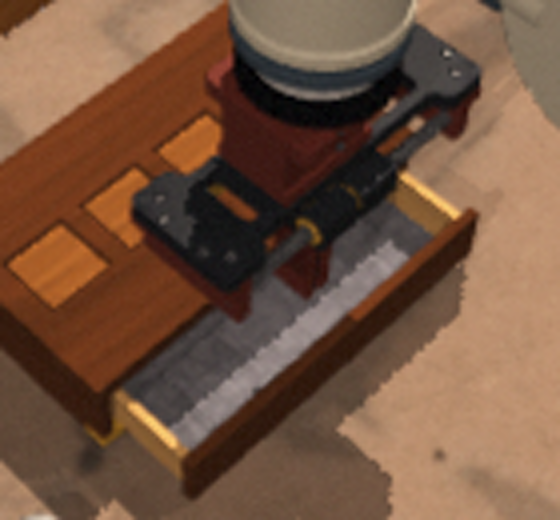

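The fingertip, at crop (300,290), is above the drawer cavity with the board in front and the chest behind. Continuing down.

```bash
echo '[[[0,0,0.006],[0,0,0]],[[0,0,0.006],[0,0,0]],[[0,0,0],[0,0,0]]]' | python3 -m jog| egrep 'time|tcp|wrist'
echo '[[[0,0,0.006],[0,0,0]],[[0,0,0.006],[0,0,0]],[[0,0,0],[0,0,0]]]' | python3 -m jog| egrep 'time|tcp|wrist'
echo '[[[0,0,0.005],[0,0,0]],[[0,0,0.003],[0,0,0]],[[0,0,0],[0,0,0]],[[0,0,0],[0,0,0]]]' | python3 -m jog| egrep 'time|tcp|wrist'
```

```text
time_s: 17.07
tcp_pos: [0.5125, 0.0021, 0.0129]
wrist_force: [-0.8, -0.3, -0.1]
time_s: 17.32
tcp_pos: [0.5123, 0.0021, 0.0007]
wrist_force: [0.0, 0.9, -0.3]
time_s: 17.65
tcp_pos: [0.5131, 0.0021, -0.0059]
wrist_force: [-0.3, 0.4, -0.1]
```

```bash
for i in 1 2 3 4; do echo '[[[-0.004,0,0],[0,0,0]],[[-0.004,0,0],[0,0,0]],[[-0.004,0,0],[0,0,0]],[[0,0,0],[0,0,0]]]' | python3 -m jog| egrep 'time|tcp|wrist'; done
```

```text
time_s: 17.98
tcp_pos: [0.5006, 0.0021, -0.0055]
wrist_force: [-0.5, -0.6, -0.3]
time_s: 18.32
tcp_pos: [0.4886, 0.0022, -0.0056]
wrist_force: [-0.2, -0.3, 0.2]
time_s: 18.65
tcp_pos: [0.4765, 0.0021, -0.0057]
wrist_force: [-0.5, -0.3, -0.7]
time_s: 18.98
tcp_pos: [0.4644, 0.0021, -0.0057]
wrist_force: [0.2, -0.6, -0.0]
```

There's no drag force, so I'll look before going on.

Run:
```python
from h import *
S=arm.read_camera("scene");T=arm.read_camera("top");cv2.imwrite("pics/s6.png",S);cv2.imwrite("pics/t6.png",T)
cv2.imwrite("pics/c6.png",cv2.resize(S[170:300,270:410],None,fx=5,fy=4.6,interpolation=cv2.INTER_CUBIC))
```

```text
(no output)
```

View pics/c6.png

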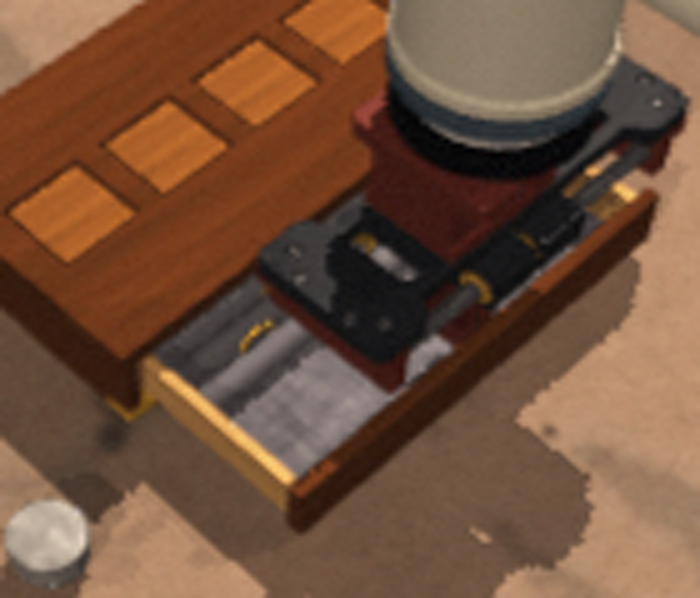

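The drawer is moving with the finger: more of it is showing, and the ring rolls are now visible. Continuing to the stop.

```bash
python3 - <<'E'
from h import *
print(plane("scene",(328.6,277.6),.047),plane("scene",(316.2,269.5),.047))
E
for i in 1 2 3; do echo '[[[-0.002,0,0],[0,0,0]],[[-0.002,0,0],[0,0,0]],[[0,0,0],[0,0,0]]]' | python3 -m jog| egrep 'time|tcp|wrist'; done
```

```text
[0.44902111 0.11606885 0.047     ] [0.47868629 0.12122244 0.047     ]
time_s: 19.33
tcp_pos: [0.461, 0.0021, -0.0057]
wrist_force: [0.6, -0.7, -0.0]
time_s: 19.58
tcp_pos: [0.4581, 0.0021, -0.0056]
wrist_force: [4.9, 0.0, -3.5]
time_s: 19.83
tcp_pos: [0.4583, 0.0021, -0.0053]
wrist_force: [22.8, 0.2, -15.0]
```

End stop reached. I'll back off and rise clear.

```bash
echo '[[[0.004,0,0],[0,0,0]],[[0.006,0,0],[0,0,0]],[[0.01,0,0],[0,0,0]],[[0,0,0],[0,0,0]],[[0,0,-0.015],[0,0,0]],[[0,0,-0.03],[0,0,0]],[[0,0,-0.04],[0,0,0]],[[0,0,-0.04],[0,0,0]],[[0,0,-0.03],[0,0,0]],[[0,0,0],[0,0,0]]]' | python3 -m jog| egrep 'time|tcp|wrist'
echo '[[[0,0.03,0],[0,0,0]],[[0,0.04,0],[0,0,0]],[[0,0.04,0],[0,0,0]],[[0,0.04,0],[0,0,0]],[[0,0.04,0],[0,0,0]],[[0,0.03,0],[0,0,0]],[[0,0,0],[0,0,0]],[[0,0,0],[0,0,0]],[[0,0,0],[0,0,0]],[[0,0,0],[0,0,0]]]' | python3 -m jog| egrep 'time|tcp|wrist'
python3 - <<'E'
from h import *
S=arm.read_camera("scene");T=arm.read_camera("top")
cv2.imwrite("pics/c7.png",np.hstack([cv2.resize(k,None,fx=2,fy=2) for k in(S[140:320,220:420],T[140:320,190:390])]))
E
```

```text
time_s: 20.67
tcp_pos: [0.4756, 0.002, 0.1573]
wrist_force: [0.2, -0.0, -0.1]
time_s: 21.5
tcp_pos: [0.473, -0.2165, 0.1492]
wrist_force: [0.4, -0.2, -0.3]
```

View pics/c7.png

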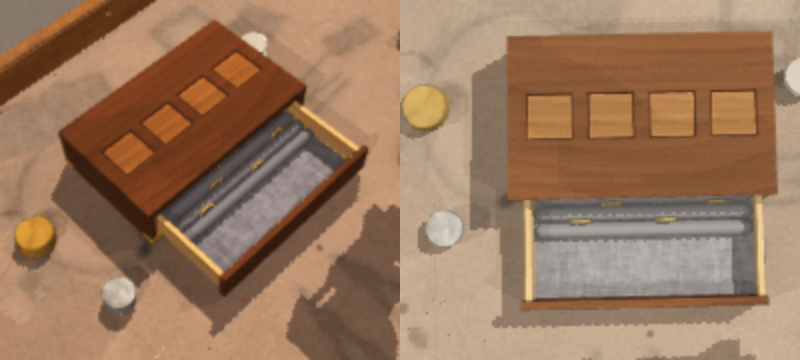

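The drawer is fully open, with the board's inner edge at about top-view row 289. All four tiles look level, and the tin, wax and spool look unmoved. One last check, then I'll hand in.

Run:
```python
from h import *
a=plane("top",(190+645/2,140+299/2),.047);b=plane("top",(190+645/2,140+197/2),.06);print(a,b,b[0]-a[0]+.008)
if b[0]-a[0]+.008>.09: print(arm.finish_job())
```

```text
[ 0.43738488 -0.36278019  0.047     ] [ 0.52990943 -0.36314632  0.06      ] 0.10052455140493965
the job is handed in; nothing more can be done
None
```

Done and handed in: the leftmost tile (tile_a) was the catch. The drawer is drawn out to its stop (about 100 mm measured), the tile is up again, and the tin, wax and spool look unmoved.

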